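Set the board clamp screw of an inspection nest

ROBOT

A 6-joint arm with a two-finger parallel gripper is mounted at the origin on a cart in front of the work surface, level with it; the furniture and walls round the work are solid. World frame = base frame: x ahead of the robot, y to its left, z up, the work surface at z = 0. Lengths are in m, angles in rad, forces in N, time in s.
With the tool pointing down it reaches from about 0.35 to 0.875 m from the base axis. Payload 4.2 kg.
Tool frame: the origin (TCP) lies at the very end of the fingers, on their centre line; the grasp point (between the pads) lies 19 mm behind it; z points along the fingers, y is the line along which they close (so a half turn about z gives the same grasp; the last joint's range is limited). The gripper opens to 87 mm and grips with 3 to 60 N. Pads are 19 mm wide; open, the fingers measure 117 mm over their backs; the gripper's body (75 mm by 190 mm) begins 51 mm behind the grasp point.
Start: joints at [1.386, 0.385, 0.008, 0, -1.194, -0.259], TCP at [0.268, 0.564, 0.223] pointing down, gripper open.
Joint ranges: [-3.14, 3.14], [-1.21, 2.06], [-1.07, 1.41], [-3.16, 2.05], [-2.99, -0.16], [-3.1, 3.1]. Speed limits (rad/s): [2.79, 2.79, 3.14, 3.14, 3.14, 3.14].

INTERFACE

Orientations are given as a unit quaternion [x, y, z, w].
In Python, from cell import * gives the robot as it stands. Calls block until the motion is done:
- move_ptp(position, orientation): joint-space move of the TCP to a pose.
- move_straight(position, orientation=None, vel=0.15): straight line of the TCP; orientation=None keeps the orientation; vel is the mean speed in m/s.
- move_j(angles): joint-space move.
- set_gripper(opening): opening from 0.0 (shut) to 1.0 (fully open); the grip force is fixed at half the most; returns when the fingers have stopped.
- hold(seconds).
- ik(position, orientation): joint angles nearest the present ones, or None.
- sense(): the state.
- read_camera(name): name is "scene" or "top" or "wrist"; returns a dict with "color" (420x560x3 uint8, red, green, blue), "camera_matrix" (3x3 intrinsics, pixels), "xyz" and "orientation" of the camera in the world. Camera axes: x right, y up, looking along -z (the intrinsics and any distortion apply to the point x, -y, -z); pixel columns grow to the right and rows downward; lengths in m; the calibration is good to about 2 mm. The wrist camera is an equidistant fisheye: a pixel r from the principal point sees the ray r / f radians off the axis. A picture is of the moment at which its call begins. There is no depth.
A pose or a line that the arm cannot do raises MotionError and nothing moves.
- close_job(): hands the job in; it is judged then, once.
Trained networks look in a picture, given as the dict that the camera call returned (one of the last four; its "shot" number tells which), for a name from the list of things; names that differ only in an ending like _2 or _b are one class to them, and where a whole thing is asked for, a point or a joint stands for the part that bears it (a point fixed in the world has none). Each returns a list of dicts, best first, with "p" (0 to 1); they miss things now and then, are a little off and sometimes report something else, mostly with a low value. They report only what shows in the picture. A call takes as long as a camera call.
- regions_of(target, picture): "region" (420x560 bool, what is visible of it) and "bbox" ([left, top, right, bottom] in pixels, round what is visible of it).
The state is a dict: "t": time; "q": joint angles; "qd": joint speeds; "joint_torque": joint torques, N m; "position": TCP position; "eef_rot": TCP orientation; "contact_force": force on the tool from outside, world axes, zero at the start; "ft_torque": the same for the moment, N m; "grip_width": opening from 0.0 (shut) to 1.0 (fully open); "grip_force": force on a finger pad.
Only numpy, scipy, OpenCV 4.12 (cv2) and the standard library are available. Lean on these libraries where they do the work, as an engineer would, in place of code of your own. Each camera call takes 0.05 s, during which the arm holds its last target. There are 200 camera calls.

TASK

On the circuit-board nest, first raise the hinged clear cover to about 60 degrees from shut, where its stiff hinge keeps it. Then turn the clamp's thumbscrew clockwise until it seats, back it off a quarter turn so the board can just slide, and finish still gripping the thumbscrew in that position. Do not shift the screwdriver, tweezers and bottle that lie beside the nest.

Things in the scene. Friction and masses are not known exactly. Their poses are not given: they have to be found in the camera images.
- nest: Board nest, fixed on the table: aluminium plate 240 x 130 mm, top face 12 mm high, x = -125 to 115 mm in its frame. Origin on the table; x points from the thumbscrew (front) to the cover's hinge (back), z up; it may be yawed. Hinge posts at x = 100, y = +-52 mm, 45 mm high. A fixed circuit board lies under the cover; a strap 18 mm wide, top 24 mm high, runs along y = 0 from screw to board.
- cover (a joint): Angle of the hinged cover: 0 shut (level), grows as its front edge rises, end stop 1.92; 60 degrees is 1.047. It starts within 0.2 of shut. A stiff friction hinge (0.35 N m; some 4 N at the handle lifts it) keeps it at any angle. Dark frame with a clear window, 112 mm long, 88 mm wide, 6 mm thick, 0.2 kg.
- cover_hinge (a point): Point on the cover's hinge line, 40 mm above the table at the back of the nest (nest frame 100, 0, 40 mm); the hinge line runs along the nest's y axis.
- cover_handle (a point): Centre of the cover's handle: black round bar, 12 mm diameter, 30 mm long, along the nest's y axis, 135 mm from the hinge line, 23 mm in front of the cover's front edge, on a stem 8 mm wide. Shut, it is 40 mm above the table. Pinched from above on its end faces (30 mm apart) it can pivot between the fingers as the cover swings up; it can also be hooked from below.
- screw (a joint): Turn of the clamp's thumbscrew: 0 fully seated (hard stop), grows as it is unscrewed (anticlockwise from above), upper end stop 6.0; clockwise seats it. A quarter turn is 1.571. It starts 0.9 to 2.6 short of seated; vertical axis; needs about 0.08 N m to turn, stays where it is left and does not rise as it turns.
- spade: The thumbscrew's flat upright head: steel spade 40 mm long, 9 mm thick, 26 mm high, from 34 to 60 mm above the table, turning with the screw. Origin on the screw axis, 24 mm above the table, at nest x = -85 mm, y = 0; its x axis runs along the 40 mm length and is parallel to the nest's x axis when seated. Under it a round collar, 23 mm diameter, reaches 30 mm above the table.
- spade_grip (a point): Point on the screw axis inside the spade, 48 mm above the table: where to pinch the spade's two broad faces (9 mm apart).
- driver: Bystander: small screwdriver, 152 mm long, 19 mm thick, lying loose about 105 to 125 mm from the middle of the nest on its -y side. Origin at the middle of its underside.
- tweezers: Bystander: steel tweezers, 132 mm long, 10 mm wide and 9 mm high, lying loose about 90 to 100 mm from the middle of the nest on its +y side. Origin at the middle of its underside.
- flux: Bystander: small white bottle with a cap, 45 mm in diameter, 83 mm high, standing loose on the table about 135 to 150 mm to the +y side of the nest's middle. Origin at the centre of its underside.

How it is judged:
By the outcome, as a careful person would: the job done as asked, in the order asked, and still so for the second after the job is handed in, while the arm keeps its last pose, push and grip.
It also fails if it takes over 66 s, if anything falls off the work surface, if the arm or the gripper's body presses on something with over 40 N, if the wrist force passes 120 N, or if a joint passes its speed limit or range.

## Working session

There is one attempt and no reset: what is moved stays moved. The work goes in short steps, each a Python script; the robot and the scene stay as the last script left them, time stands still between calls to the robot, and variables do not carry over. Pictures are saved under pics/ and viewed, at most 10 in all, crops included, and the job is handed in when it is done.

```bash
mkdir -p pics; ls; python3 - <<'E'
from cell import *
import cv2,numpy as np
for n in ["top","scene"]:
    p=read_camera(n); cv2.imwrite(f"pics/{n}0.png",p["color"][:,:,::-1])
    print(n,p["camera_matrix"],p["xyz"],p["orientation"],[k for k in p])
    for t in ["nest","cover","cover_handle","spade","driver","tweezers","flux"]:
        for r in regions_of(t,p)[:2]:
            m=r["region"].astype(np.uint8); 
            ys,xs=np.nonzero(m)
            print(t,round(r["p"],2),np.round(r["bbox"]),xs.mean().round(1) if len(xs) else None,ys.mean().round(1) if len(ys) else None, cv2.minAreaRect(np.c_[xs,ys].astype(np.float32)))
print(sense())
E
```

```text
pics
top [[456.3204086    0.         282.551575  ]
 [  0.         456.3204086  212.30066809]
 [  0.           0.           1.        ]] [ 0.41981857 -0.04896675  0.91296558] [-0.07316564  0.05131198  0.71428062 -0.69413044] ['color', 'camera_matrix', 'xyz', 'orientation', 'shot']
nest 0.55 [277. 170. 364. 296.] 320.9 232.6 ((321.7647399902344, 231.44119262695312), (67.182373046875, 123.20809936523438), 14.03624439239502)
cover 0.93 [302. 170. 363. 248.] 328.2 205.0 ((327.1517028808594, 209.897216796875), (47.81430435180664, 73.89671325683594), 13.172552108764648)
cover_handle 0.95 [302. 172. 356. 247.] 327.7 205.2 ((326.4623107910156, 210.2852325439453), (46.151424407958984, 73.06354522705078), 13.240520477294922)
spade 0.43 [304. 264. 325. 274.] 312.1 269.8 ((312.0, 270.0), (10.0, 20.0), 90.0)
spade 0.28 [242. 206. 262. 230.] 251.5 219.0 ((251.5, 219.0), (26.0, 23.0), 90.0)
driver 0.57 [361. 221. 385. 270.] 371.9 251.5 ((373.8999938964844, 244.79998779296875), (9.803059577941895, 50.28021240234375), 18.434947967529297)
tweezers 0.54 [266. 206. 283. 266.] 271.6 238.6 ((272.5318603515
[... 1847 characters left out ...]
6396484)
{'t': 0.8, 'q': array([ 1.38561712e+00,  3.84686452e-01,  7.92721423e-03, -8.97002520e-06,
       -1.19399771e+00, -2.58568381e-01]), 'qd': array([-0.0024119 ,  0.00182753,  0.00052897, -0.00041777,  0.00186839,
       -0.00121571]), 'joint_torque': array([-1.94840027e-04, -3.90408361e+01,  1.87614441e+01,  4.22412649e+00,
        1.56550203e-02, -6.67537918e-06]), 'position': array([0.26831538, 0.56446399, 0.2225676 ]), 'eef_rot': array([ 9.75486456e-01, -2.20059479e-01, -4.88994020e-06, -1.95233067e-05]), 'contact_force': array([ 1.03339124, -0.9277508 , -0.20576329]), 'ft_torque': array([ 0.01348904, -0.009169  , -0.03077922]), 'grip_force': 0.0, 'grip_width': 1.0003864947868204}
```

```bash
python3 - <<'E'
import cv2
a=cv2.imread("pics/top0.png")[150:310,220:420]; cv2.imwrite("pics/top0c.png",cv2.resize(a,None,fx=3.7,fy=3.7,interpolation=cv2.INTER_CUBIC))
a=cv2.imread("pics/scene0.png")[165:305,200:400]; cv2.imwrite("pics/scene0c.png",cv2.resize(a,None,fx=4,fy=4,interpolation=cv2.INTER_CUBIC))
E
```

```text
(no output)
```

View pics/top0c.png

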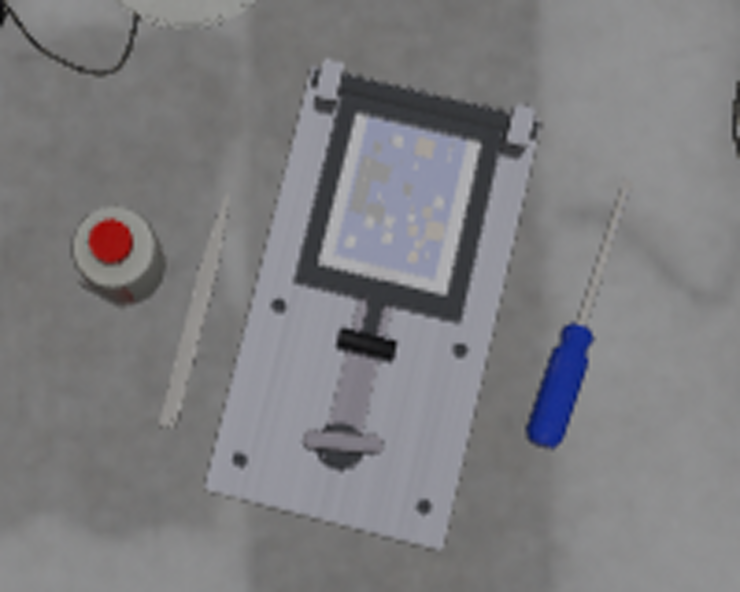

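View pics/scene0c.png

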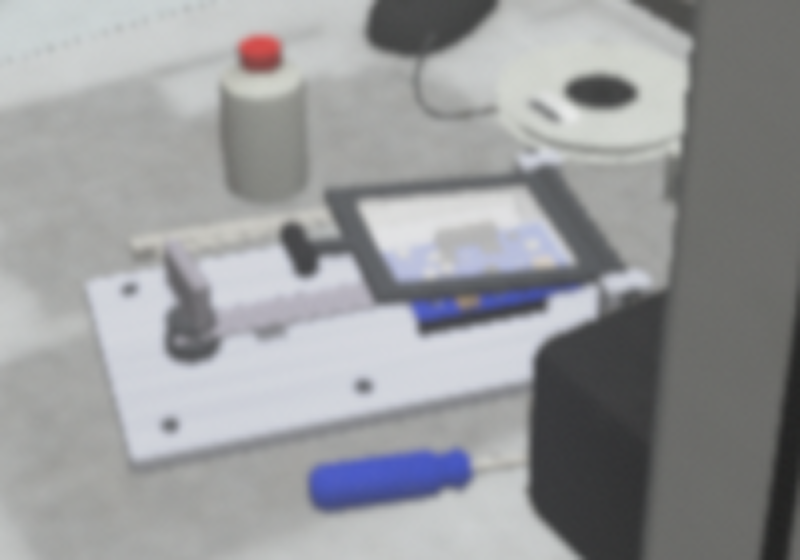

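```bash
cat > h.py <<'E'
import numpy as np
from scipy.spatial.transform import Rotation as R
from scipy.optimize import least_squares
def proj(p,X):
    c=R.from_quat(p["orientation"]).inv().apply(np.atleast_2d(X)-p["xyz"])*[1,-1,-1]
    u=c@np.array(p["camera_matrix"]).T; return u[:,:2]/u[:,2:]
def ray_z(p,uv,z):
    d=np.linalg.inv(p["camera_matrix"])@[*uv,1]; d=R.from_quat(p["orientation"]).apply(d*[1,-1,-1])
    return p["xyz"]+d*(z-p["xyz"][2])/d[2]
def nest2w(n,X): return R.from_euler('z',n[2]).apply(np.atleast_2d(X))+[n[0],n[1],0]
E
python3 - <<'E'
from cell import *
from h import *
p=read_camera("top"); s=read_camera("scene")
tc=lambda *a:np.array(a)/3.7+[220,150]-.4
sc=lambda *a:np.array(a)/4+[200,165]-.4
fl,fr=[-.125,.065,.012],[-.125,-.065,.012]
T=[(fl,tc(207,490)),(fr,tc(443,549)),([.115,.065,.012],tc(310,68)),([.115,-.065,.012],tc(540,122))]
S=[(fl,sc(88,285)),(fr,sc(133,465))]
def res(n,cams):
    return np.concatenate([(proj(c,nest2w(n,[a for a,_ in L]))-[b for _,b in L]).ravel() for c,L in cams])
n0=[.45,-.1,0]
for cams in ([(p,T)],[(p,T),(s,S)]):
    o=least_squares(res,n0,args=(cams,)); print(o.x,np.round(o.fun,1))
n=o.x
a,b=ray_z(p,tc(303,440),.06),ray_z(p,tc(384,444),.06); print(a,b,"len",np.linalg.norm(a-b),"mid",(a+b)/2,nest2w(n,[-.085,0,.06]))
print("spade ang rel nest",(np.arctan2(*(a-b)[[1,0]])-n[2]))
for th in [0,.1,.2]:
    h=nest2w(n,[.1-.135*np.cos(th),0,.04+.135*np.sin(th)]); print(th,h,(proj(p,h)-[220,150])*3.7,(proj(s,h)-[200,165])*4)
E
python3 - <<'E'
import cv2
a=cv2.imread("pics/scene0.png");b=cv2.imread("pics/top0.png")
import numpy as np
cv2.imwrite("pics/both.png",cv2.resize(np.hstack([a,b]),(800,300),interpolation=cv2.INTER_AREA))
E
```

```text
[ 0.54481912 -0.09994291 -0.26942346] [-0.9  0.6  0.4  1.1 -0.  -0.9  0.5 -1. ]
[ 0.54606521 -0.10054413 -0.26943206] [-0.6 -0.   0.7  0.4  0.2 -1.5  0.8 -1.6 -1.7 -0.  -0.8 -0. ]
[ 0.46509546 -0.05690194  0.06      ] [ 0.46199355 -0.09734527  0.06      ] len 0.040562112506255917 mid [ 0.46354451 -0.0771236   0.06      ] [[ 0.46413182 -0.07791849  0.06      ]]
spade ang rel nest 1.7636804911001585
0 [[ 0.51232793 -0.09122769  0.04      ]] [[364.54432496 347.00223527]] [[295.68509205 279.11723785]]
0.1 [[ 0.51297804 -0.09140721  0.05347751]] [[366.01706899 342.89421354]] [[296.05811714 254.36726005]]
0.2 [[ 0.51492186 -0.09194399  0.06682036]] [[368.13278718 336.10441468]] [[299.40011979 228.87157894]]
```

View pics/both.png

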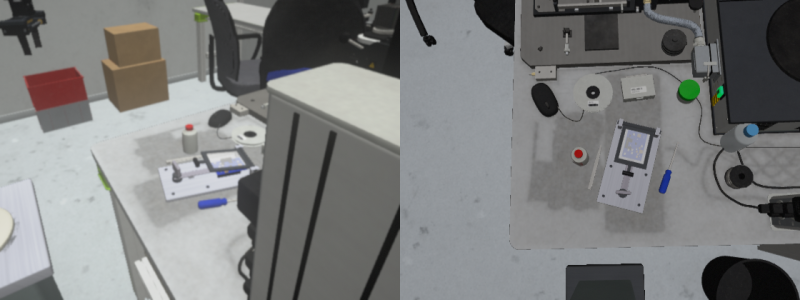

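Top view: the cover is nearly shut (handle at crop (367,345), about 0.1 rad). The spade lies across the nest (crop (303,440)–(384,444), screw ≈ 1.76). In the overview the space above the nest is free, with furniture only to the far right and back. I'll hover over the handle and refine with the wrist camera.

```bash
cat >> h.py <<'E'
N=np.array([.5458,-.1004,-.2694])
def quat(a,phi=0): # tool x along world yaw a, z down; phi: tips lean towards +tool x
    return (R.from_euler('z',a)*R.from_euler('x',np.pi)*R.from_euler('y',phi)).as_quat()
def fish(p,X):
    c=R.from_quat(p["orientation"]).inv().apply(np.atleast_2d(X)-p["xyz"])*[1,-1,-1]
    K=np.array(p["camera_matrix"]); r=np.hypot(c[:,0],c[:,1]); t=np.arctan2(r,c[:,2])
    return c[:,:2]/r[:,None]*t[:,None]*[K[0,0],K[1,1]]+K[:2,2]
def handle(n,th): return nest2w(n,[.1-.135*np.cos(th),0,.04+.135*np.sin(th)])[0]
E
python3 - <<'E'
from cell import *
from h import *
import cv2
s=nest2w(N,[-.085,0,.029])[0]
for a in (-1.647,-2.5,-3.41): print(a,ik(s,quat(a)))
h=handle(N,.1)
move_ptp([h[0]-.03,h[1],.17],quat(N[2])); set_gripper(.65)
p=read_camera("wrist"); c=p["color"][:,:,::-1].copy()
print(p["xyz"],p["orientation"],p["camera_matrix"],sense()["position"],sense()["q"])
pts={'fl':[-.125,.065,.012],'fr':[-.125,-.065,.012],'sp':[-.085,0,.06]}
P=nest2w(N,list(pts.values())+[[.115,.065,.012],[.115,-.065,.012],[.1-.135,.015,.0535],[.1-.135,-.015,.0535]])
f=fish(p,P);print(f.round(1))
cv2.imwrite("pics/w1raw.png",c)
for u in f: cv2.drawMarker(c,tuple(int(round(v)) for v in u),(0,0,255),0,6,1)
cv2.imwrite("pics/w1.png",cv2.resize(c,(800,600),interpolation=cv2.INTER_CUBIC))
for t in ["spade","cover_handle"]:
    for r in regions_of(t,p)[:2]:
        ys,xs=np.nonzero(r["region"]); print(t,r["p"],r["bbox"],cv2.minAreaRect(np.c_[xs,ys].astype(np.float32)))
E
```

```text
-1.647 [ 0.18052869  0.37645718 -0.60429192  0.         -0.59004723 -0.25673236]
-2.5 [ 1.80528685e-01  3.76457185e-01 -6.04291916e-01 -4.44089210e-16
 -5.90047226e-01 -1.10973236e+00]
-3.41 [ 1.80528685e-01  3.76457185e-01 -6.04291916e-01 -4.44089210e-16
 -5.90047226e-01 -2.01973236e+00]
[ 0.55340344 -0.11126324  0.3320201 ] [ 0.08286942 -0.10858748  0.78825903 -0.59999094] [[325.1922621    0.         281.45117172]
 [  0.         325.1922621  212.52782844]
 [  0.           0.           1.        ]] [ 0.48269875 -0.09128752  0.16999415] [ 1.44405159e-01  2.06221747e-01 -3.90645006e-01 -1.73474201e-06
 -9.73941311e-01  1.15693980e+00]
[[213.4 252.8]
 [334.  253. ]
 [271.8 232.9]
 [207.3  23.6]
 [338.7  22.4]
 [254.3 175.8]
 [288.9 175.8]]
spade 0.75 [249.2, 209.5, 293.2, 237.7] ((269.69073486328125, 222.7398681640625), (26.001781463623047, 44.6287841796875), 81.25383758544922)
cover_handle 0.88 [219.7, 18.3, 326.0, 181.4] ((272.0, 100.0), (160.0, 104.0), 90.0)
```

View pics/w1.png

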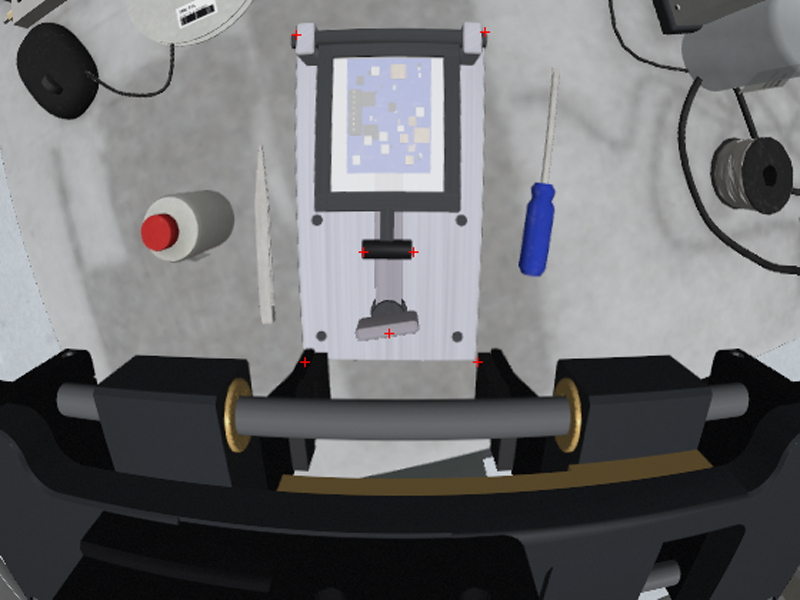

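```bash
sed -i 's/^N=.*/N=np.array([.5472,-.1008,-.2694])/' h.py; python3 - <<'E'
from cell import *
from h import *
q=quat(N[2]); D=np.array([0,0,-.014])
h=handle(N,.11)+D
move_ptp(h+[0,0,.06],q); move_straight(h,vel=.08)
s=sense(); print(s["contact_force"].round(1)); f0=s["contact_force"]
set_gripper(0)
s=sense(); print("grip",s["grip_width"]*87,s["grip_force"],(s["contact_force"]-f0).round(1),s["t"])
if 20<s["grip_width"]*87<40:
    for th in np.linspace(.11,1.06,9)[1:]:
        move_straight(handle(N,th)+D,vel=.07)
        s=sense(); print(round(th,2),s["grip_width"]*87,s["contact_force"].round(1),s["ft_torque"].round(2))
    print(s["t"],s["position"]-handle(N,1.06)-D)
    p=read_camera("scene")
    import cv2
    cv2.imwrite("pics/s2.png",cv2.resize(p["color"][130:305,200:400,::-1],None,fx=4,fy=3.4))
E
```

```text
[ 0.1 -0.5 -0.6]
grip 29.308968333670375 30.000283420085907 [-0.3  7.7  2.2] 6.225
0.23 29.135916225299546 [0.7 6.  1.3] [ 1.75  0.13 -0.  ]
0.35 29.185218771828247 [-0.3  5.8  0.7] [ 1.69  0.14 -0.04]
0.47 29.705474407298002 [-0.3  4.8  1.5] [1.61 0.22 0.03]
0.59 29.43494125895786 [-0.2  5.3  2. ] [ 1.52  0.24 -0.01]
0.7 29.70222337180609 [-0.8  5.4  1. ] [ 1.55  0.28 -0.02]
0.82 29.46563846192181 [-0.   5.3  1.3] [ 1.54  0.36 -0.08]
0.94 29.18496151712564 [-1.6  5.   0.3] [ 1.55  0.56 -0.04]
1.06 29.259792788584875 [-2.4  5.1  1.7] [ 1.5   0.75 -0.03]
9.225 [-0.00092608  0.00132523 -0.00034805]
```

View pics/s2.png

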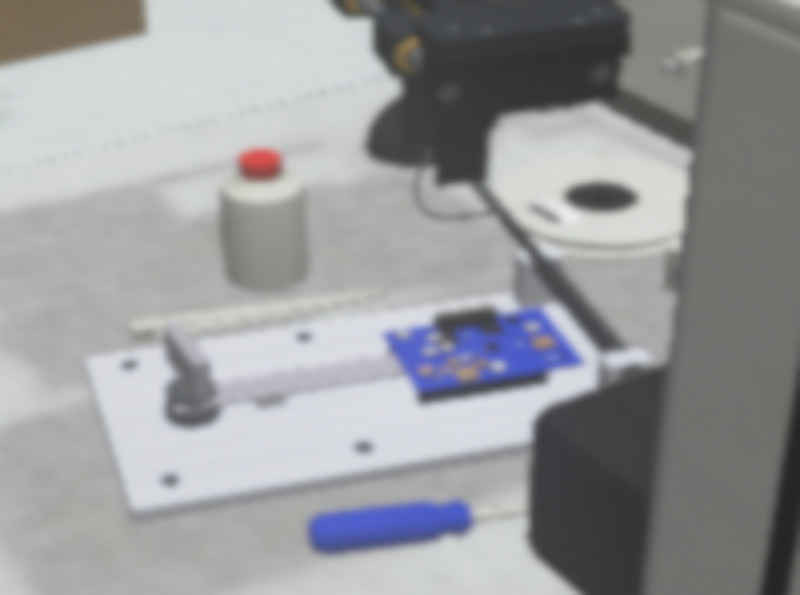

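The scene view shows the cover raised and held at its handle by the gripper. The spade (around (185,370)) hasn't moved and neither have the bystanders. I'll release it and check the angle.

```bash
python3 - <<'E'
from cell import *
from h import *
import cv2
set_gripper(.65)
p0=sense()["position"]; move_straight(p0+[0,0,.09],vel=.2)
sp=nest2w(N,[-.085,.0015,0])[0]
move_ptp([sp[0]-.06,sp[1],.26],quat(N[2]))
p=read_camera("wrist"); t=read_camera("top")
def hp(n,th,y): return nest2w(n,[.1-.135*np.cos(th),y,.04+.135*np.sin(th)])[0]
c=p["color"][:,:,::-1].copy()
for th,col in ((.97,(255,0,0)),(1.047,(0,0,255)),(1.12,(0,255,0))):
    for y in(-.015,.015):
        u=fish(p,hp(N,th,y))[0]; print(th,u.round(1),proj(t,hp(N,th,y))[0].round(1)); cv2.circle(c,tuple(int(round(v)) for v in u),1,col,-1)
for X in ([-.125,.065,.012],[-.125,-.065,.012],[-.085,0,.06]):
    u=fish(p,nest2w(N,X))[0]; print(u); cv2.circle(c,tuple(int(round(v)) for v in u),1,(0,255,255),-1)
cv2.imwrite("pics/w3.png",cv2.resize(c[:300,130:430],(600,600),interpolation=cv2.INTER_CUBIC)); cv2.imwrite("pics/t3.png",cv2.resize(t["color"][150:310,220:420,::-1],None,fx=3.7,fy=3.7,interpolation=cv2.INTER_CUBIC))
print(sense()["t"],sense()["contact_force"],sense()["ft_torque"])
E
```

```text
0.97 [281.6  15.7] [338.1 204.6]
0.97 [245.4  16.4] [320.8 200.6]
1.047 [281.6   4.1] [339.6 199. ]
1.047 [244.8   4.9] [322.2 195. ]
1.12 [281.6  -7.2] [340.9 193.5]
1.12 [244.4  -6.3] [323.5 189.5]
[219.0410777  167.90344429]
[320.68085463 167.58570643]
[267.85841627 137.57215198]
11.5 [0.55828195 1.02656784 0.27119374] [0.00078724 0.01223344 0.01694715]
```

View pics/w3.png

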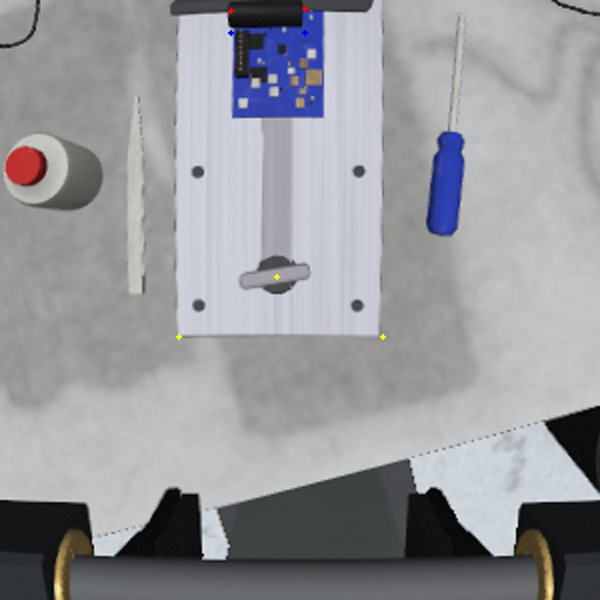

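The cover handle is at crop (266,14), which puts the cover at about 1.03 rad (59°), and it stays there by itself. The predicted spade centre (277,277) falls on the spade, which is tilted 0.17 rad, so the screw is at about 1.75. Next I'll grip the screw and turn it.

```bash
python3 - <<'E'
from cell import *
from h import *
sp=nest2w(N,[-.085,.0004,.035])[0]; q=quat(N[2]+1.755-np.pi)
move_ptp([sp[0],sp[1],.13],q); set_gripper(.5); move_straight(sp,vel=.08)
s=sense(); f0,m0=s["contact_force"],s["ft_torque"]; print(f0.round(1),m0.round(2),s["q"].round(3))
set_gripper(0); hold(.2)
s=sense(); print("grip",s["grip_width"]*87,s["grip_force"],(s["contact_force"]-f0).round(1),(s["ft_torque"]-m0).round(2))
def yaw():
    x=R.from_quat(sense()["eef_rot"]).as_matrix()[:,0]; return (np.arctan2(x[1],x[0])-N[2]+np.pi)%(2*np.pi)
j=np.array(s["q"]); j0=j[5]; 
if 6<s["grip_width"]*87<14:
    for k in range(60):
        e=1.755+(j[5]-j0); d=.2 if e>.35 else .03
        if e<-.3: break
        j[5]-=d; move_j(list(j)); s=sense(); 
        print(round(1.755+j[5]-j0,3),round(yaw(),3),(s["contact_force"]-f0).round(1),(s["ft_torque"]-m0).round(3),round(s["grip_width"]*87,1),round(s["t"],1))
        if abs(s["ft_torque"][2]-m0[2])>.35: break
E
```

```text
[-0.  -0.7 -0.3] [ 0.07 -0.07  0.02] [ 0.18   0.367 -0.595  0.    -0.608 -0.265]
grip 8.825863247549881 29.9999332241714 [ 1.   0.3 -0.2] [-0.1  -0.23  0.04]
1.555 1.558 [-0.9  0.5  0.7] [ 0.089  0.09  -0.11 ] 9.0 15.8
1.355 1.36 [-1.8  3.   2.2] [ 0.604  0.468 -0.046] 8.9 16.1
1.155 1.161 [-3.1  5.2  5.6] [ 1.328  0.943 -0.061] 9.3 16.4
0.955 0.96 [-4.4  5.2  5.2] [ 1.733  1.068 -0.118] 8.7 16.8
0.755 0.76 [-4.9  7.8  4.7] [ 2.121  1.207 -0.094] 8.8 17.1
0.555 0.559 [-4.3  9.5  6.3] [ 2.534  1.343 -0.108] 8.6 17.4
0.355 0.359 [-4.8 10.8  5.8] [ 3.032  1.377 -0.092] 8.7 17.7
0.155 0.159 [-5.  12.6  6.5] [ 3.359  1.532 -0.074] 8.5 18.0
0.125 0.13 [-5.5 13.3  6.7] [ 3.427  1.529 -0.039] 8.7 18.2
0.095 0.1 [-5.  12.6  6.4] [ 3.518  1.523 -0.037] 8.7 18.5
0.065 0.07 [-5.5 13.1  6.3] [ 3.584  1.508 -0.094] 9.0 18.7
0.035 0.04 [-5.2 12.9  7.5] [ 3.675  1.509 -0.028] 8.9 19.0
0.005 0.01 [-5.4 13.4  7.6] [ 3.676  1.552 -0.044] 8.6 19.2
-0.025 6.265 [-4.7 12.8  6.5] [3.714 1.578 0.457] 8.9 19.5
```

```bash
python3 - <<'E'
from cell import *
from h import *
import cv2
j=np.array(sense()["q"]); x=R.from_quat(sense()["eef_rot"]).as_matrix()[:,0]
y0=(np.arctan2(x[1],x[0])-N[2]+2*np.pi)%(2*np.pi)-np.pi; print(y0)
j1=j.copy(); tgt=j[5]+(1.563-y0)
for f in np.linspace(0,1,6)[1:]:
    j1[5]=j[5]+f*(tgt-j[5]); move_j(list(j1))
hold(.3); s=sense(); x=R.from_quat(s["eef_rot"]).as_matrix()[:,0]
print((np.arctan2(x[1],x[0])-N[2]+2*np.pi)%(2*np.pi)-np.pi,s["contact_force"].round(1),s["ft_torque"].round(2),s["grip_width"]*87,s["grip_force"],s["t"])
p=read_camera("wrist");w=p["color"][:,:,::-1]; t=read_camera("top")["color"][150:310,220:420,::-1]; sc=read_camera("scene")["color"][130:305,200:400,::-1]
cv2.imwrite("pics/f.png",np.hstack([cv2.resize(w,(400,300)),cv2.resize(sc,(400,300))]))
E
```

```text
-0.017905837424720517
1.5611885559279113 [  1.8 -10.4  -1.6] [-2.68 -0.59  0.09] 8.779633697359433 29.999513081274927 21.7917
```

View pics/f.png

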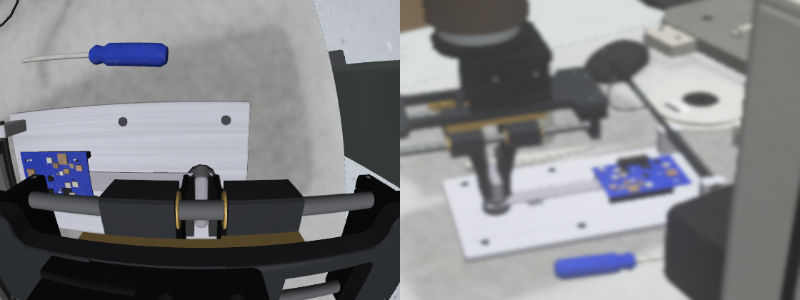

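```bash
python3 - <<'E'
from cell import *
import cv2,numpy as np
t=read_camera("top")["color"][150:310,220:420,::-1]
cv2.imwrite("pics/g.png",np.hstack([cv2.resize(t,(400,320),interpolation=cv2.INTER_CUBIC),cv2.resize(cv2.imread("pics/t3.png"),(400,320))]))
E
```

```text
(no output)
```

View pics/g.png

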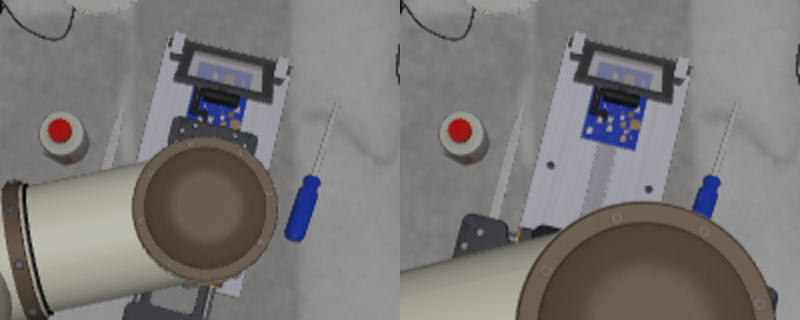

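The cover handle sits at (220,99) now, compared with (221,98) before the screw was turned, so the cover hasn't moved. The bystanders haven't moved either, so I'm handing in.

```bash
python3 -c "
from cell import *
print(close_job())"
```

```text
the job is handed in; nothing more can be done
None
```

I handed in the job with the cover held at about 59°, the thumbscrew seated and then backed off about a quarter turn (1.57 rad) and still gripped, and the screwdriver, tweezers and bottle not visibly moved; no verdict came back.

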